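Open the easel and point out the lens board

ROBOT

A 6-joint arm with a two-finger parallel gripper is mounted at the origin on the work surface. World frame = base frame: x ahead of the robot, y to its left, z up, the work surface at z = 0. Lengths are in m, angles in degrees, forces in N, time in s.
With the tool pointing down it reaches from about 0.4 to 0.925 m from the base axis. Payload 3.4 kg.
Tool frame: the origin (TCP) lies at the very end of the fingers, on their centre line; the grasp point (between the pads) lies 19 mm behind it; z points along the fingers, y is the line along which they close (so a half turn about z gives the same grasp; the last joint's range is limited). The gripper opens to 85 mm and grips with 20 to 120 N. Pads are 22 mm wide; open, the fingers measure 114 mm over their backs; the gripper's body (76 mm by 85 mm) begins 54 mm behind the grasp point. The pads swing forward as they close: fully open they stand 13 mm farther back than shut.
Start: joints at [65.002, 17.578, 86.31, -0, 76.112, -4.211], TCP at [0.204, 0.538, 0.231] pointing down, gripper open.
Joint ranges: [-179.03, 179.03], [-60, 130.46], [8.19, 133.38], [-81.62, 261.62], [5.75, 156.47], [-153.77, 153.77]. Speed limits (degrees/s): [147.25, 147.25, 180, 180, 180, 180].

INTERFACE

Orientations are given as a 3x3 rotation matrix whose columns are the frame's x, y, z axes.
In Python, from rig import read_state, vision, r gives the robot as it stands.
- The arm moves only by the tool send_rows, never from a script. Its argument "increments" is a list of rows, each a list of 3 entries, a list of its own where there are three numbers: the gripper command: -1 is shut, 1 is fully open, values between are in proportion, then the shift along the tool's x, y, z in cm, then the turn about the tool's z in degrees. A call has 1 to 10 rows; each row is the pose to reach, as a shift and turn from the pose commanded when the call began, along the tool's axes at that moment; what a row does not reach only later rows make up. A row lasts 1/12 s, in which the tool goes at most 41.7 mm and 7.16 degrees, less where a joint would pass 70% of its speed; a pose out of reach is approached as far as the arm can. A call with a gripper value outside its range is refused whole. The fingers move at their own pace and stop on an object; "grip_force" is the grip in N (left out, the last holds). Time passes only in rows, so rows that repeat a pose let the fingers close. It gives the time, the measured TCP pose, the force, the opening and the grip force at its end, in the units of the state.
- read_state(): the state, without advancing time (a new reading comes with each control period).
- vision.camera(name): name is "scene" or "top" or "wrist"; returns a dict with "pixels" (480x640x3 uint8, blue, green, red), "range_z" (480x640 float32, m along the optical axis (not along the pixel's ray), 0 where there is no reading), "mtx" (3x3 intrinsics, pixels), "rvec" (rotation vector, rad) and "tvec" (3), from world to camera coordinates, as OpenCV has them; the wrist camera has in their place "mount" (4x4, takes a point from camera to tool coordinates, whose origin is the TCP and whose axes are the flange's). Camera axes: x right, y down, z forward; pixel columns grow to the right and rows downward; lengths in m; the calibration is good to about 2 mm. A picture is of the moment at which its call begins: read the wrist's pose just before it.
- r.hand_in(): hands the job in; it is judged then, once.
Trained networks look in a picture, given as the dict that the camera call returned (one of the last four; its "shot" number tells which), for a name from the list of things; names that differ only in an ending like _2 or _b are one class to them, and where a whole thing is asked for, a point or a joint stands for the part that bears it (a point fixed in the world has none). Each returns a list of dicts, best first, with "conf" (0 to 1); they miss things now and then, are a little off and sometimes report something else, mostly with a low value. They report only what shows in the picture. A call takes as long as a camera call.
- vision.recognise(picture, label): "at" ([column, row] as shares, 0 to 1, of the picture: columns of its width, rows of its height, amid what is visible of it).
- vision.trace(picture, label): "pixels" (480x640 bool, what is visible of it) and "at" ([column, row] as shares, 0 to 1, of the picture: columns of its width, rows of its height, amid what is visible of it).
The state is a dict: "time": time; "q": joint angles; "dq": joint speeds; "tau": joint torques, N m; "tool_pos": TCP position; "orientation": TCP orientation; "ft_force": force on the tool from outside, world axes, zero at the start; "wrist_torque": the same for the moment, N m; "width": finger opening in m; "finger_force": force on a finger pad.
Only numpy, scipy, OpenCV 4.12 (cv2) and the standard library are available. Lean on these libraries where they do the work, as an engineer would, in place of code of your own. Each camera call takes 0.05 s, during which the arm holds its last target. There are 200 camera calls.

TASK

Get the enlarger's easel ready for a full-size sheet: with the fingertips, push the easel's sliding arm away from the thin paper guide at the easel's edge, until it is fully against the two end stops. Then show your assistant which lens board to fit: point from above at the middle of the board with the largest hole, fingertips a few centimetres above it without touching it, keep pointing there for two full seconds, and finish still pointing at it. Leave the lens boards and all other loose things where they lie.

Things in the scene. Friction and masses are not known exactly. Their poses are not given: they have to be found in the camera images.
- easel: Flat steel printing easel fixed to the counter, 250 (x) x 260 (y) x 18 mm, origin at the centre of its underside, z up. A thin paper guide 4 mm high runs along its -y edge; 4 mm high strips run along the x edges; two small end stops (16 mm high, at x +-98 mm, their near faces at y = +91 mm) limit the sliding arm on the +y side.
- easel_arm (a joint): Position of the easel's sliding arm in m along the easel's +y: 0 = by the paper guide (arm centre line at y = -100 mm in the easel frame), 0.18 = against the two end stops (centre line at y = +80 mm). It slides stiffly (about 1.5 N plus 4 N per m/s) and stays where it is left. The arm is a flat aluminium bar 216 mm long (along easel x), 22 mm wide, its top 26 mm above the counter.
- lug_center (a point): Centre of the grey bakelite lug that stands on the middle of the sliding arm: 36 (easel x) x 18 (easel y) x 28 mm high, from 26 to 54 mm above the counter; this point is 40 mm above the counter. Its axes are the easel's.
- lens_board_large: Square nickel-plated lens board, 66 x 66 mm, 5 mm thick, lying flat and loose on the counter, with one round through hole of 46 mm diameter at its centre (the largest of the three). Origin at the centre of its underside; z up, x and y along its edges.
- lens_board_medium: Square nickel-plated lens board, 66 x 66 mm, 5 mm thick, lying flat and loose on the counter, with one round through hole of 28 mm diameter at its centre (the middle one of the three). Origin at the centre of its underside; z up, x and y along its edges.
- lens_board_small: Square nickel-plated lens board, 66 x 66 mm, 5 mm thick, lying flat and loose on the counter, with one round through hole of 16 mm diameter at its centre (the smallest of the three). Origin at the centre of its underside; z up, x and y along its edges.
- filter_a: Loose square clear acrylic contrast filter, 75 x 75 x 4 mm, lying flat; origin at the centre of its underside. Only to be left alone.
- filter_b: Loose square clear acrylic contrast filter, 75 x 75 x 4 mm, lying flat; origin at the centre of its underside. Only to be left alone.
- knob_cap: Loose grey bakelite focus knob cap, a disc 34 mm in diameter and 18 mm high, among the lens boards; origin at the centre of its underside. To be left alone.
- focus_magnifier: Loose focusing magnifier beyond the easel, base 70 x 55 mm with a short tube and an upright plate, 72 mm high; origin at the centre of its underside. To be left alone.
- wetting_bottle: Loose small amber bottle, 40 mm in diameter, 95 mm high, standing beyond the lens boards; origin at the centre of its underside. To be left alone.

How it is judged (in metres and radians):
On the way, in this order (a step that is already met when the one before it is completed fails the run):
1. the easel's sliding arm is pushed fully against its end stops (value of joint easel_arm above 0.175 m), for 0.2 s.
2. the fingertips dwell just above the middle of the lens board with the largest hole, not touching it (horizontal distance between the grasp point and lens_board_large below 0.022 m and z of the grasp point in the frame of lens_board_large between 0.027 and 0.095 m), for 1.7 s.
At the end, for the whole second after the job is handed in: Sliding arm within 5 mm of its end stops; grasp point still within 22 mm sideways of the centre of the board with the largest hole and 27 to 95 mm above its underside (fingertips about 1 to 7 cm above it); every loose thing within 10 mm of where it lay (all of step 2 and value of joint easel_arm above 0.175 m and distance of each of lens_board_small, lens_board_medium, filter_a, filter_b, knob_cap, focus_magnifier, wetting_bottle, lens_board_large from where it was at the start of the episode below 0.01 m); the robot touches nothing.
It fails at once if a lens board is touched (contact force between any of the fingers, the arm and lens_board_small above 0.5 N or contact force between any of the fingers, the arm and lens_board_medium above 0.5 N or contact force between any of the fingers, the arm and lens_board_large above 0.5 N).
It fails at once if a lens board or another loose thing is moved by more than 10 mm or lifted (distance of any of lens_board_small, lens_board_medium, filter_a, filter_b, knob_cap, focus_magnifier, wetting_bottle, lens_board_large from where it was at the start of the episode above 0.01 m).
It also fails if it takes over 40 s, if anything falls off the work surface, if the arm or the gripper's body presses on something with over 40 N, if the wrist force passes 120 N, or if a joint passes its speed limit or range.

## Working session

There is one attempt and no reset: what is moved stays moved. The work goes in short steps, Python scripts to look and compute and a tool call to move; the robot and the scene stay as the last step left them, time stands still between calls to the robot, and variables do not carry over. Pictures are saved under pics/ and viewed, at most 10 in all, crops included, and the job is handed in when it is done.

Besides the shell and the picture viewer there is one more tool, called after "Call:" as name(argument=value, ...), one argument or row to a line, values as JSON. send_rows: Moves the arm, as the interface text tells. Its arguments: {"type":"object","properties":{"increments":{"type":"array"},"grip_force":{"type":"number"}},"required":["increments"]}

```bash
mkdir -p pics; cat > h.py <<'E'
import numpy as np, cv2
from rig import read_state, vision, r
def world(p,u,v,z=None):
    """pixels (u,v) -> world, from range image, or on plane z"""
    R=cv2.Rodrigues(np.array(p["rvec"],float))[0]; t=np.array(p["tvec"],float).ravel()
    u=np.atleast_1d(u).astype(float); v=np.atleast_1d(v).astype(float)
    ray=np.linalg.inv(p["mtx"])@np.stack([u,v,np.ones_like(u)])
    if z is None: d=p["range_z"][v.astype(int),u.astype(int)]
    else:
        o=-R.T@t; d=(z-o[2])/(R.T@ray)[2]
    return (R.T@(ray*d-t[:,None])).T
E
python3 - <<'E'
from h import *
s=read_state(); print(s["time"],s["tool_pos"],np.round(s["orientation"],3).tolist(),s["width"])
for c in ("top","scene"):
    p=vision.camera(c); cv2.imwrite(f"pics/{c}1.png",p["pixels"])
    for l in ["easel","easel_arm","lug_center","lens_board_large","lens_board_medium","lens_board_small","filter_a","knob_cap","focus_magnifier","wetting_bottle"]:
        for d in vision.trace(p,l)[:3]:
            v,u=np.nonzero(d["pixels"])
            if len(u)==0: continue
            w=world(p,u,v); ok=p["range_z"][v,u]>0; 
            if ok.sum()==0: continue
            w=w[ok]
            rect=cv2.minAreaRect(w[:,:2].astype(np.float32)*1000)
            print(c,l,round(d["conf"],2),np.round(np.array(d["at"])*[640,480]),"med",np.round(np.median(w,0),3),"rect",np.round(rect[0]),np.round(rect[1]),round(rect[2],1))
E
```

```text
0.0 [0.20379345 0.5369398  0.23036894] [[-0.935, 0.355, -0.001], [0.355, 0.935, -0.002], [0.0, -0.002, -1.0]] 0.08514883395880395
top easel 0.92 [416. 260.] med [ 0.524 -0.199  0.018] rect [ 530. -203.] [269. 257.] 80.6
top easel_arm 0.94 [436. 264.] med [ 0.515 -0.239  0.025] rect [ 520. -243.] [ 27. 215.] 80.9
top easel_arm 0.19 [243. 261.] med [0.512 0.202 0.017] rect [513. 204.] [33. 34.] 83.2
top lug_center 0.93 [435. 267.] med [ 0.513 -0.239  0.025] rect [ 520. -244.] [ 34. 216.] 78.6
top lug_center 0.59 [205. 164.] med [0.728 0.284 0.061] rect [733. 291.] [36. 45.] 28.3
top lens_board_large 0.61 [227. 204.] med [0.641 0.232 0.004] rect [641. 231.] [64. 64.] 48.0
top lens_board_medium 0.74 [269. 306.] med [0.414 0.122 0.004] rect [415. 121.] [70. 69.] 30.4
top lens_board_small 0.83 [185. 298.] med [0.423 0.326 0.005] rect [423. 328.] [69. 68.] 31.1
top filter_a 0.98 [295. 148.] med [0.793 0.093 0.003] rect [794.  93.] [77. 76.] 44.6
top filter_a 0.68 [168. 217.] med [0.623 0.375 0.004] rect [623. 375.] [76. 76.] 79.6
top knob_cap 0.63 [241. 262.] med [0.512 0.202 0.017] rect [5
[... 714 characters left out ...]
. 234.] med [0.424 0.328 0.005] rect [419. 328.] [76. 73.] 31.8
scene filter_a 0.81 [296. 357.] med [0.794 0.094 0.004] rect [798.  98.] [90. 78.] 43.2
scene filter_a 0.57 [496. 338.] med [0.626 0.375 0.004] rect [623. 374.] [76. 78.] 80.0
scene filter_a 0.51 [223. 189.] med [ 0.543 -0.189  0.019] rect [ 516. -207.] [284. 271.] 80.8
scene knob_cap 0.76 [417. 247.] med [0.518 0.204 0.016] rect [511. 201.] [41. 33.] 63.1
scene knob_cap 0.3 [498. 338.] med [0.624 0.374 0.004] rect [621. 375.] [77. 81.] 80.7
scene focus_magnifier 0.86 [225. 310.] med [ 0.783 -0.034  0.031] rect [769. -45.] [83. 60.] 1.8
scene wetting_bottle 0.82 [432. 368.] med [0.747 0.289 0.062] rect [724. 291.] [40. 68.] 87.5
```

View pics/top1.png

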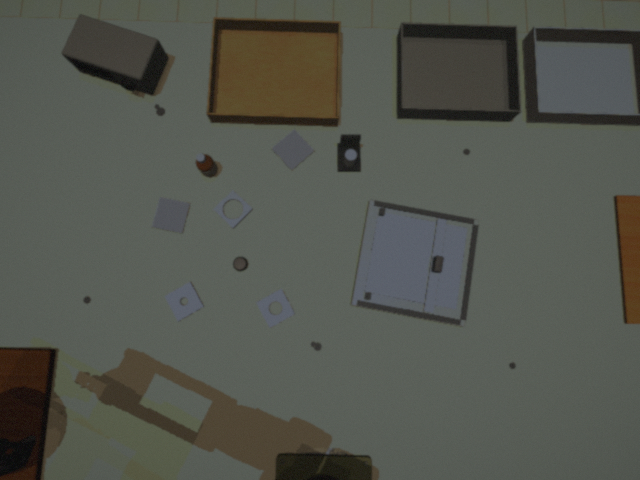

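View pics/scene1.png

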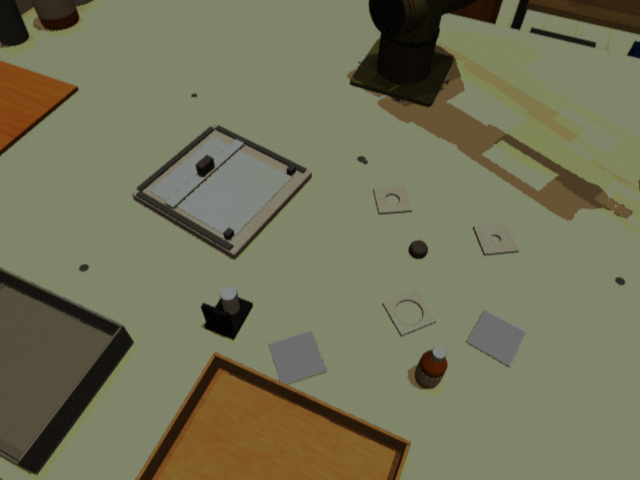

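The top view shows the largest hole at (232,209), world about (0.641, 0.230). The easel's stops are at (381,212) and (368,296), and the lug is at (437,264). The guide is on the right edge, so the push goes toward world +y. The scene view agrees.

```bash
python3 - <<'E'
from h import *
for c in ("top","scene"):
    p=vision.camera(c)
    v,u=np.mgrid[0:480,0:640]; u=u.ravel();v=v.ravel()
    w=world(p,u,v); ok=(p["range_z"].ravel()>0)&(np.hypot(w[:,0]-.53,w[:,1]+.2)<.19)
    e=w[ok]
    z=e[:,2]; print(c,"easel rect",cv2.minAreaRect((e[(z>.012)&(z<.06)][:,:2]*1000).astype(np.float32)))
    print(" arm rect",cv2.minAreaRect((e[(z>.0245)&(z<.028)][:,:2]*1000).astype(np.float32)))
    m=np.zeros(480*640,np.uint8); m[np.nonzero(ok)[0][z>.0295]]=1
    n,l,st,_=cv2.connectedComponentsWithStats(m.reshape(480,640))
    for i in range(1,n):
        if st[i,4]>8:
            q=w[l.ravel()==i]; k=q[q[:,2]>q[:,2].max()-.006]; print(" comp",st[i,4],np.round(k.mean(0),4),np.round(q.min(0),3),np.round(q.max(0),3))
p=vision.camera("wrist"); print(np.round(p["mount"],3).tolist())
E
```

```text
top easel rect ((527.9760131835938, -199.3926239013672), (260.36749267578125, 250.09971618652344), 80.76494598388672)
 arm rect ((526.4588623046875, -205.20416259765625), (241.61676025390625, 243.80003356933594), 80.83334350585938)
 comp 39 [ 0.6392 -0.1187  0.0337] [ 0.632 -0.124  0.03 ] [ 0.648 -0.112  0.037]
 comp 172 [ 0.5205 -0.241   0.0533] [ 0.502 -0.252  0.03 ] [ 0.539 -0.23   0.057]
 comp 38 [ 0.4466 -0.0882  0.0341] [ 0.439 -0.093  0.03 ] [ 0.454 -0.082  0.038]
scene easel rect ((526.91552734375, -199.8180694580078), (263.0486145019531, 253.40464782714844), 80.77389526367188)
 arm rect ((528.5858154296875, -203.52096557617188), (243.3212432861328, 244.6611785888672), 80.58414459228516)
 comp 270 [ 0.5209 -0.2412  0.0538] [ 0.503 -0.254  0.03 ] [ 0.54  -0.23   0.058]
 comp 51 [ 0.4471 -0.0877  0.0346] [ 0.439 -0.095  0.03 ] [ 0.456 -0.08   0.038]
 comp 63 [ 0.6394 -0.1195  0.0339] [ 0.631 -0.127  0.03 ] [ 0.647 -0.113  0.037]
[[0.002, -0.958, -0.288, 0.073], [1.0, 0.002, 0.001, -0.001], [-0.0, -0.288, 0.958, -0.142], [0.0, 0.0, 0.0, 1.0]]
```

Call:
send_rows(
  increments=[
    [-1,[-31,-26.4,0],-11.6],
    [-1,[-31,-26.4,0],-11.6],
    [-1,[-31,-26.4,0],-11.6],
    [-1,[-31,-26.4,0],-11.6],
    [-1,[-31,-26.4,0],-11.6],
    [-1,[-31,-26.4,0],-11.6],
    [-1,[-31,-26.4,0],-11.6],
    [-1,[-31,-26.4,0],-11.6],
    [-1,[-31,-26.4,0],-11.6],
    [-1,[-31,-26.4,0],-11.6],
  ],
  grip_force=60,
)

```text
time: 2.08
tool_pos: [0.4012, 0.1782, 0.2317]
orientation: [[-0.987, 0.16, 0.001], [0.16, 0.987, -0.0], [-0.001, -0.0, -1.0]]
ft_force: [0.7, 0.2, -0.0]
width: -0.0002
finger_force: 0.0
```

Call:
send_rows(
  increments=[
    [-1,[-18.5,-44,0],0],
    [-1,[-18.5,-44,0],0],
    [-1,[-18.5,-44,0],0],
    [-1,[-18.5,-44,0],0],
    [-1,[-18.5,-44,0],0],
    [-1,[-18.5,-44,5],0],
    [-1,[-18.5,-44,5],0],
    [-1,[-18.5,-44,8],0],
    [-1,[-18.5,-44,8],0],
    [-1,[-18.5,-44,8],0],
  ],
)

```text
time: 2.92
tool_pos: [0.4966, -0.2184, 0.1749]
orientation: [[-0.987, 0.16, 0.001], [0.16, 0.987, -0.0], [-0.001, -0.0, -1.0]]
ft_force: [-0.0, 0.5, 0.3]
width: 0.0
finger_force: 0.0
```

Call:
send_rows(
  increments=[
    [-1,[-2.5,-6,0],0],
    [-1,[-2.5,-6,0],0],
    [-1,[-2.5,-6,0],0],
    [-1,[-2.5,-6,0],0],
    [-1,[-2.5,-6,0],0],
  ],
)

```text
time: 3.33
tool_pos: [0.5109, -0.2788, 0.1748]
orientation: [[-0.987, 0.16, -0.001], [0.16, 0.987, 0.001], [0.001, 0.001, -1.0]]
ft_force: [-0.2, 0.9, 0.1]
width: 0.0002
finger_force: 0.0
```

Call:
send_rows(
  increments=[
    [-1,[-0.3,-0.6,4],0],
    [-1,[-0.3,-0.6,8],0],
    [-1,[-0.3,-0.6,11],0],
    [-1,[-0.3,-0.6,13],0],
    [-1,[-0.3,-0.6,13.8],0],
    [-1,[-0.3,-0.6,13.8],0],
    [-1,[-0.3,-0.6,13.8],0],
  ],
)

```text
time: 3.92
tool_pos: [0.5139, -0.285, 0.0379]
orientation: [[-0.987, 0.158, 0.0], [0.158, 0.987, -0.0], [-0.0, -0.0, -1.0]]
ft_force: [0.4, 0.4, 0.9]
width: -0.0002
finger_force: 0.0
```

```bash
python3 - <<'E'
from h import *
a=vision.camera("scene")["pixels"][100:280,110:350]
cv2.imwrite("pics/s2.png",cv2.resize(a,None,fx=3,fy=3))
E
```

```text
(no output)
```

View pics/s2.png

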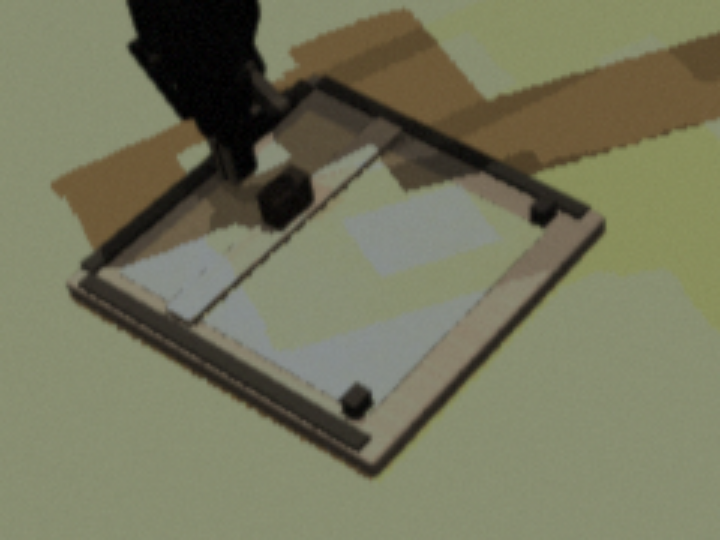

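The crop shows the shut fingertips at (235,165), clear of the lug at (285,197) on its guide side. Now I push.

Call:
send_rows(
  increments=[
    [-1,[0,1,0],0],
    [-1,[0,2,0],0],
    [-1,[0,3,0],0],
    [-1,[0,4.5,0],0],
    [-1,[0,6,0],0],
    [-1,[0,7.5,0],0],
    [-1,[0,9,0],0],
    [-1,[0,10.5,0],0],
    [-1,[0,12,0],0],
    [-1,[0,13,0],0],
  ],
)

```text
time: 4.8
tool_pos: [0.5347, -0.1551, 0.0375]
orientation: [[-0.987, 0.158, 0.001], [0.158, 0.987, 0.0], [-0.001, 0.0, -1.0]]
ft_force: [0.4, -1.7, 0.6]
width: 0.0001
finger_force: 1.0
```

Call:
send_rows(
  increments=[
    [-1,[0,0.3,0],0],
    [-1,[0,0.6,0],0],
    [-1,[0,0.9,0],0],
    [-1,[0,0.9,0],0],
  ],
)

```text
time: 5.13
tool_pos: [0.5353, -0.148, 0.037]
orientation: [[-0.987, 0.16, -0.001], [0.16, 0.987, 0.001], [0.001, 0.001, -1.0]]
ft_force: [0.5, -0.8, -0.1]
width: 0.0002
finger_force: 0.0
```

Call:
send_rows(
  increments=[
    [-1,[0,0.3,0],0],
    [-1,[0,0.6,0],0],
    [-1,[0,0.6,0],0],
  ],
)

```text
time: 5.38
tool_pos: [0.536, -0.1439, 0.037]
orientation: [[-0.987, 0.159, -0.001], [0.159, 0.987, -0.002], [0.001, -0.002, -1.0]]
ft_force: [-1.6, -5.6, 0.2]
width: 0.0001
finger_force: 2.9
```

```bash
python3 - <<'E'
from h import *
print(read_state()["ft_force"])
p=vision.camera("scene")
a=p["pixels"][100:280,110:350]
cv2.imwrite("pics/s3.png",cv2.resize(a,None,fx=3,fy=3))
E
```

```text
[-1.59425966 -5.58686011  0.20613837]
```

View pics/s3.png

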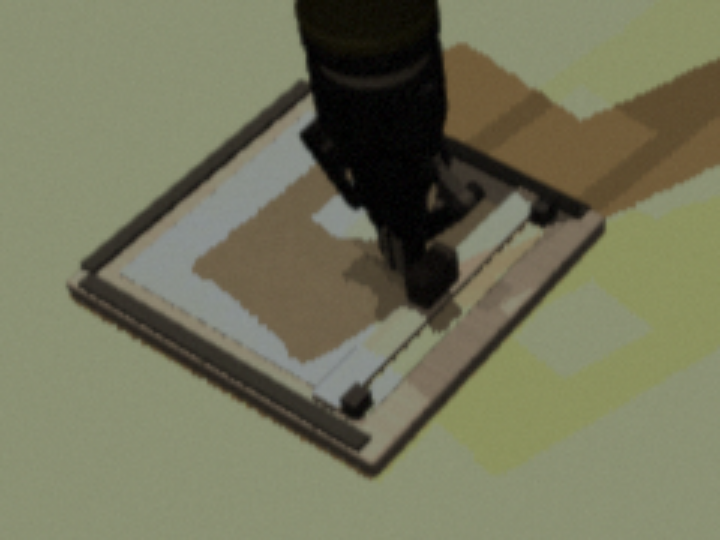

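The arm's edge lies at the stops, crop (355,400) and (543,210), and the force is rising. I'll press a little harder to confirm.

Call:
send_rows(
  increments=[
    [-1,[0,0.3,0],0],
    [-1,[0,0.5,0],0],
    [-1,[0,0.5,0],0],
    [-1,[0,0.5,0],0],
    [-1,[0,0.5,0],0],
  ],
)

```text
time: 5.85
tool_pos: [0.5361, -0.1435, 0.0371]
orientation: [[-0.988, 0.157, -0.002], [0.157, 0.988, -0.008], [0.001, -0.009, -1.0]]
ft_force: [-5.2, -20.2, -0.4]
width: -0.0003
finger_force: 10.4
```

It's hard against the stops: 20 N and no motion. I'll back off and lift.

Call:
send_rows(
  increments=[
    [-1,[0,-1,0],0],
    [-1,[0,-2.5,0],0],
    [-1,[0,-2.5,0],0],
    [-1,[0,-2.5,-4],0],
    [-1,[0,-2.5,-8],0],
    [-1,[0,-2.5,-12],0],
    [-1,[0,-2.5,-16],0],
    [-1,[0,-2.5,-16],0],
    [-1,[0,-2.5,-16],0],
  ],
)

```text
time: 6.6
tool_pos: [0.5354, -0.1625, 0.2002]
orientation: [[-0.987, 0.16, 0.007], [0.16, 0.987, -0.002], [-0.007, -0.0, -1.0]]
ft_force: [-0.5, -0.2, -0.4]
width: -0.0002
finger_force: 0.0
```

```bash
python3 - <<'E'
from h import *
s=read_state(); d=np.array([.641,.230,.1])-s["tool_pos"]; print(s["ft_force"],np.array(s["orientation"]).T@d*100)
p=vision.camera("scene"); v,u=np.mgrid[0:480,0:640]; w=world(p,u.ravel(),v.ravel())
k=w[(w[:,2]>.046)&(w[:,2]<.06)&(np.hypot(w[:,0]-.54,w[:,1]+.12)<.04)]; m=k.mean(0); print(len(k),m,"easel y",(m[:2]-[.5275,-.1995])@[.16,.987])
E
```

```text
[-0.45859793 -0.17170707 -0.37471881] [-4.08479349 40.43438373 10.02505887]
165 [ 0.54193121 -0.11893798  0.05294249] easel y 0.08182370800435866
```

Call:
send_rows(
  increments=[
    [-1,[-4.1,40.4,0],0],
    [-1,[-4.1,40.4,0],0],
    [-1,[-4.1,40.4,0],0],
    [-1,[-4.1,40.4,0],0],
    [-1,[-4.1,40.4,0],0],
    [-1,[-4.1,40.4,0],0],
    [-1,[-4.1,40.4,0],0],
    [-1,[-4.1,40.4,0],0],
    [-1,[-4.1,40.4,0],0],
    [-1,[-4.1,40.4,0],0],
  ],
)

```text
time: 7.48
tool_pos: [0.637, 0.2335, 0.1938]
orientation: [[-0.987, 0.158, -0.005], [0.158, 0.987, 0.0], [0.005, -0.001, -1.0]]
ft_force: [1.1, -0.6, 0.2]
width: -0.0005
finger_force: 0.0
```

```bash
python3 - <<'E'
from h import *
s=read_state(); R=np.array(s["orientation"]); p=vision.camera("wrist"); cv2.imwrite("pics/w1.png",p["pixels"])
M=np.array(p["mount"]); print(s["tool_pos"])
for d in vision.trace(p,"lens_board_large")[:2]:
    v,u=np.nonzero(d["pixels"]&(p["range_z"]>0)); z=p["range_z"][v,u]
    c=np.linalg.inv(p["mtx"])@np.stack([u,v,np.ones(len(u))])*z
    w=(R@(M[:3,:3]@c+M[:3,3:])).T+s["tool_pos"]
    w=w[abs(w[:,2]-np.median(w[:,2]))<.006]
    ctr=np.array(cv2.minAreaRect((w[:,:2]*1000).astype(np.float32))[0])/1000
    print(d["conf"],ctr,np.median(w[:,2]),cv2.minAreaRect((w[:,:2]*1000).astype(np.float32))[1], R.T@(np.r_[ctr,.046]-s["tool_pos"])*100)
E
```

```text
[0.63697403 0.23348781 0.1937733 ]
0.84 [0.64146851 0.22785948] 0.004128684251203524 (67.96163940429688, 68.44416809082031) [-0.60797516 -0.47437485 14.77476255]
```

View pics/w1.png

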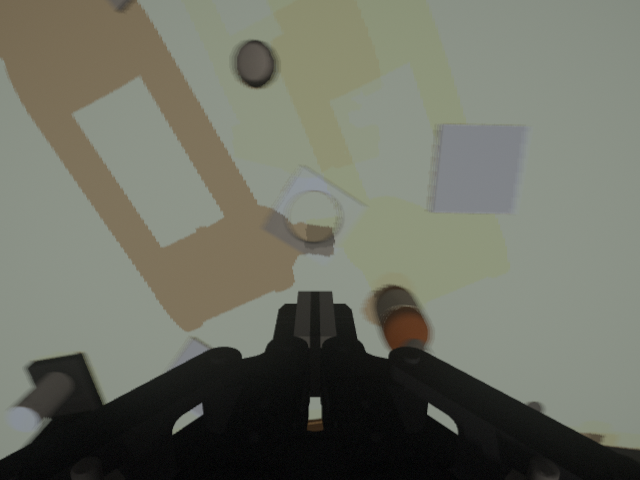

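The large-hole board is at (314,215), measured at (0.641, 0.228). The bottle at (400,315) is clear. I'll descend to TCP z of about 0.046.

Call:
send_rows(
  increments=[
    [-1,[-0.6,-0.5,0],0],
    [-1,[-0.6,-0.5,4],0],
    [-1,[-0.6,-0.5,8],0],
    [-1,[-0.6,-0.5,11],0],
    [-1,[-0.6,-0.5,13],0],
    [-1,[-0.6,-0.5,14.6],0],
    [-1,[-0.6,-0.5,14.6],0],
    [-1,[-0.6,-0.5,14.6],0],
    [-1,[-0.6,-0.5,14.6],0],
    [-1,[-0.6,-0.5,14.6],0],
  ],
)

```text
time: 8.42
tool_pos: [0.6446, 0.2235, 0.0527]
orientation: [[-0.987, 0.16, 0.002], [0.16, 0.987, 0.001], [-0.002, 0.001, -1.0]]
ft_force: [0.7, 0.2, 0.2]
width: 0.0002
finger_force: 0.0
```

Call:
send_rows(
  increments=[
    [-1,[0,0,0],0],
    [-1,[0,0,0],0],
    [-1,[0,0,0],0],
    [-1,[0,0,0],0],
    [-1,[0,0,0],0],
    [-1,[0,0,0],0],
    [-1,[0,0,0],0],
    [-1,[0,0,0],0],
    [-1,[0,0,0],0],
    [-1,[0,0,0],0],
  ],
)

```text
time: 9.25
tool_pos: [0.6435, 0.224, 0.0511]
orientation: [[-0.987, 0.16, -0.0], [0.16, 0.987, -0.0], [0.0, -0.0, -1.0]]
ft_force: [0.3, 0.0, -0.1]
width: 0.0005
finger_force: 0.0
```

Call:
send_rows(
  increments=[
    [-1,[0,0,0],0],
    [-1,[0,0,0],0],
    [-1,[0,0,0],0],
    [-1,[0,0,0],0],
    [-1,[0,0,0],0],
    [-1,[0,0,0],0],
    [-1,[0,0,0],0],
    [-1,[0,0,0],0],
    [-1,[0,0,0],0],
    [-1,[0,0,0],0],
  ],
)

```text
time: 10.08
tool_pos: [0.6435, 0.224, 0.0512]
orientation: [[-0.987, 0.16, -0.0], [0.16, 0.987, 0.0], [0.0, -0.0, -1.0]]
ft_force: [0.1, 0.5, 0.4]
width: 0.0001
finger_force: 0.0
```

Call:
send_rows(
  increments=[
    [-1,[0,0,0],0],
    [-1,[0,0,0],0],
    [-1,[0,0,0],0],
    [-1,[0,0,0],0],
    [-1,[0,0,0],0],
    [-1,[0,0,0],0],
    [-1,[0,0,0],0],
    [-1,[0,0,0],0],
    [-1,[0,0,0],0],
    [-1,[0,0,0],0],
  ],
)

```text
time: 10.92
tool_pos: [0.6435, 0.224, 0.0512]
orientation: [[-0.987, 0.16, 0.0], [0.16, 0.987, 0.0], [-0.0, 0.0, -1.0]]
ft_force: [-0.1, -1.2, 0.3]
width: -0.0
finger_force: 0.0
```

```bash
python3 -c "
from rig import r
print(r.hand_in())"
```

```text
the job is handed in; nothing more can be done
None
```

I pushed the easel's sliding arm against its end stops (20 N with no further movement), held the fingertips about 5 cm above the middle of the large-hole lens board for about 2.5 s, and handed the job in still pointing there; no verdict came back.

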